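# Swing a bar into a length comparator about its post

### The job

Load the aluminium bar into the length comparator on the desk: with the bar level, down at the desk and slanting out towards the robot at 30 degrees or more, bring its notched end up against the round steel post until you feel it bear. Keep it gently pressed on the post while you swing the rounded end in, past the sprung brass plunger, until the bar lies in line and flush against the stop pad; then let go. Be gentle: no more than 12 N on the post while swinging, and never over 35 N in all between bar and comparator. Leave the jar, timer and bottle where they stand.

Things in the scene. Friction and masses are not known exactly. Their poses are not given: they have to be found in the camera images.
- bar: Loose bare aluminium bar, about 0.3 kg, on the desk, sizes in mm: 200 long, 24 wide, 26 high. Origin: centre of its underside, 100 from either end; y axis along the bar. The -y end has an upright 90 degree V notch 10 deep, the +y end is rounded (radius 12 in plan). Two small holes and scale marks on top.
- bar_notch (a point): Point at the notched end of the bar, 13 mm above its underside, on the centre line, 100 mm from the origin: when the notch bears on the post, the post's axis passes through this point (the notch centres itself on the round post and can turn about it).
- bar_tip (a point): Extreme point of the bar's rounded end, 13 mm above its underside, on the centre line, 200 mm from bar_notch.
- jig: Grey length comparator fixed to the desk, open towards the robot (mm): back rail, arms 12 high. Origin: on the desk under the seated bar's centre; y from the post (-y, right arm) to the plunger (+y, left arm), x away from the robot. The seated bar stands on the bare desk along y, notch at -y. Behind it, from y -105 to +65, it is open back to the rail at x = 65, room for a finger.
- post_slot (a point): Middle of the post slot (mm), 20 above the desk, at jig x 0, y -100. The round steel post (diameter 16, top 36 high) is clamped up to 9 either way from here along the jig's y; where is not measured, so find it by touch. It does not give. A narrow neck holds it from behind; the notched bar may slant up to 60 degrees on it, rounded end towards the robot.
- stop_pad (a point): Centre of the steel stop pad face (mm), 15 above the desk, at jig x +12, y +79 (pad 20 long, top 25 high, rigid). In line, the bar's back touches it near the rounded end and the bar's y axis is parallel to the jig's y axis.
- plunger_rest (a point): Middle of the plunger's flat nose when fully out (mm): jig x 0, y +90, 20 above the desk. The flat runs from x -9 to +10, 13 to 28 high; on the robot's side a 30 degree lead-in ramp falls back to y +110 at x -44, along which the bar's rounded end pushes the plunger in.
- plunger (a joint): Travel of the sprung brass plunger along the jig's +y, in m: 0 fully out, 0.022 fully in. Spring 2 N when out plus 0.08 N per mm. The seated bar holds it pushed in by 1 to 19 mm, depending on where the post is clamped.
- label_jar: Small glass jar, 54 mm wide, 56 mm high, origin at the centre of its underside. Bystander.
- timer: Grey clockwork timer, 47 x 66 x 62 mm, origin at the centre of its underside. Bystander.
- brown_bottle: Brown glass bottle with black cap, 45 mm wide, 120 mm high, origin at the centre of its underside. Bystander.

How it is judged (in metres and radians):
On the way, in this order (a step that is already met when the one before it is completed fails the run):
1. the bar, slanting at least 0.46 rad out of line, bears on the post with its notched end (over 2 N) (angle between the y axis of bar and the y axis of jig, either way round above 0.46 rad and contact force between bar and jig above 2 N and height (world z) of bar below 0.01 m and x of bar_notch in the frame of jig between -0.005 and 0.005 m and y of bar_notch in the frame of jig between -0.112 and -0.088 m), for 0.2 s.
2. half swung in (0.28 to 0.39 rad out of line, not yet at the plunger), the notch still bears on the post (over 1 N) (angle between the y axis of bar and the y axis of jig, either way round between 0.28 and 0.39 rad and contact force between bar and jig above 1 N and x of bar_notch in the frame of jig between -0.005 and 0.005 m and y of bar_notch in the frame of jig between -0.112 and -0.088 m), for 0.05 s.
At the end, for the whole second after the job is handed in: The bar stands flat on the desk at rest in the comparator: notch on the post (its point within 3 mm of the jig's y axis and within 11 mm of y = -100 mm), in line within 0.015 rad, rounded end within 2.5 mm of flush with the stop pad, plunger pushed in by the bar (over 0.5 mm) (angle between the y axis of bar and the y axis of jig, either way round below 0.015 rad and x of bar_tip in the frame of jig above -0.0025 m and x of bar_notch in the frame of jig between -0.003 and 0.003 m and y of bar_notch in the frame of jig between -0.111 and -0.089 m and value of joint plunger above 0.0005 m and height (world z) of bar below 0.003 m and angle between bar's own z axis and vertical below 0.04 rad and linear speed of bar below 0.01 m/s); the robot touches nothing.
It fails at once if bar pressed on the post with more than 12 N (contact forces added up) while still over 0.28 rad out of line (angle between the y axis of bar and the y axis of jig, either way round above 0.28 rad and contact force between bar and jig above 12 N).
It fails at once if bar pressed on post, plunger and pad with more than 35 N (contact forces added up) (contact force between bar and jig above 35 N).
It fails at once if jar disturbed (moved 15 mm or tipped) (distance of label_jar from where it was at the start of the episode above 0.015 m or angle between label_jar's own z axis and vertical above 0.3 rad).
It fails at once if timer disturbed (moved 15 mm or tipped) (distance of timer from where it was at the start of the episode above 0.015 m or angle between timer's own z axis and vertical above 0.3 rad).
It fails at once if bottle disturbed (moved 15 mm or tipped) (distance of brown_bottle from where it was at the start of the episode above 0.015 m or angle between brown_bottle's own z axis and vertical above 0.3 rad).
It also fails if it takes over 64 s, if anything falls off the work surface, if the arm or the gripper's body presses on something with over 40 N, if the wrist force passes 120 N, or if a joint passes its speed limit or range.

### The arm

A 6-joint arm with a two-finger parallel gripper is mounted at the origin on a cart in front of the work surface, level with it; the furniture and walls round the work are solid. World frame = base frame: x ahead of the robot, y to its left, z up, the work surface at z = 0. Lengths are in m, angles in degrees, forces in N, time in s.
With the tool pointing down it reaches from about 0.375 to 0.9 m from the base axis. Payload 3.1 kg.
Tool frame: the origin (TCP) lies on the centre line of the jaws, within the pads' length; the fingertips stand 17 mm ahead of it and the grasp point (between the pads) lies 2 mm behind it; z points along the fingers, y is the line along which they close (so a half turn about z gives the same grasp; the last joint's range is limited). The gripper opens to 87 mm and grips with 3 to 60 N. Pads are 19 mm wide; open, the fingers measure 117 mm over their backs; the gripper's body (75 mm by 190 mm) begins 51 mm behind the grasp point.
Start: joints at [62.825, 30.224, 82.088, -0, 67.689, -10.227], TCP at [0.182, 0.598, 0.24] pointing down, gripper open.
Joint ranges: [-176.69, 176.69], [-43.24, 126.21], [12.49, 139.97], [-82, 262], [0, 151.66], [-163.58, 163.58]. Speed limits (degrees/s): [159.86, 159.86, 180, 180, 180, 180].

### API

Orientations are given as a 3x3 rotation matrix whose columns are the frame's x, y, z axes.
In Python, from rig import bot, imaging, finder gives the robot as it stands. The module is installed in compiled form; this text tells all that it offers.
- The arm moves only by the tool play_rows, never from a script. Its argument "motion" is a list that holds one entry, the list of rows, each a list of 6 numbers: the shift along the tool's x, y, z in a scale on which 1.0 is 0.4 m, then the turn, a rotation vector about the tool's x, y, z in parts of the range, where 1.0 means 360 degrees. In form: [[[dx, dy, dz, wx, wy, wz], ...]]. A call has 1 to 8 rows; each row is the pose to reach, as a shift and turn from the pose commanded when the call began, along the tool's axes at that moment; what a row does not reach only later rows make up. A row lasts 1/12 s, in which the tool goes at most 41.7 mm and 7.16 degrees, less where a joint would pass 70% of its speed; a pose out of reach is approached as far as the arm can. A call with a gripper value outside its range is refused whole. "fingers" is the finger opening in m, from 0 to 0.087, set as the call begins (left out, the last holds). The fingers move at their own pace and stop on an object; the grip force is fixed at half the most. Time passes only in rows, so rows that repeat a pose let the fingers close. It gives the time, the measured TCP pose, the force, the opening and the grip force at its end, in the units of the state.
- bot.read_state(): the state, without advancing time (a new reading comes with each control period).
- imaging.capture(name): name is "scene" or "top" or "wrist"; returns a dict with "frame" (400x640x3 uint8, red, green, blue), "camera_matrix" (3x3 intrinsics, pixels), "k1" (the pictures are not rectified: a ray, as slopes to the right and down, at radius r is drawn at 1 + k1 r^2 times it, then the intrinsics apply), "R" (3x3) and "t" (3): a world point X has camera coordinates R X + t. Camera axes: x right, y down, z forward; pixel columns grow to the right and rows downward; lengths in m; the calibration is good to about 2 mm. A picture is of the moment at which its call begins. There is no depth.
- bot.hand_in(): hands the job in; it is judged then, once.
Trained networks look in the newest picture that a camera, given by its name, has taken for a name from the list of things; names that differ only in an ending like _2 or _b are one class to them, and where a whole thing is asked for, a point or a joint stands for the part that bears it (a point fixed in the world has none). Each returns a list of dicts, best first, with "confidence" (0 to 1); they miss things now and then, are a little off and sometimes report something else, mostly with a low value. They report only what shows in the picture. A call takes as long as a camera call.
- finder.recognise(camera, name): "at" ([x, y, z] in m, in world coordinates, good to about 4 mm: the middle of the surface that is visible of it).
- finder.outline_of(camera, name): "pixels" (400x640 bool, what is visible of it).
The state is a dict: "time_s": time; "joint_positions": joint angles; "qvel": joint speeds; "tau": joint torques, N m; "position": TCP position; "tcp_rot": TCP orientation; "force": force on the tool from outside, world axes, zero at the start; "moment": the same for the moment, N m; "opening": opening from 0.0 (shut) to 1.0 (fully open); "grasp_force": force on a finger pad.
Only numpy, scipy, OpenCV 4.12 (cv2) and the standard library are available. Lean on these libraries where they do the work, as an engineer would, in place of code of your own. Each camera call takes 0.05 s, during which the arm holds its last target. There are 200 camera calls.

## Working session

There is one attempt and no reset: what is moved stays moved. The work goes in short steps, Python scripts to look and compute and a tool call to move; the robot and the scene stay as the last step left them, time stands still between calls to the robot, and variables do not carry over. Pictures are saved under pics/ and viewed, at most 10 in all, crops included, and the job is handed in when it is done.

Besides the shell and the picture viewer there is one more tool, called after "Emit:" as name(argument=value, ...) on one line, values as JSON. play_rows: Moves the arm, as the interface text tells. Its arguments: {"type":"object","properties":{"motion":{"type":"array"},"fingers":{"type":"number"}},"required":["motion"]}

```bash
mkdir -p pics; cat > h.py <<'E'
import numpy as np, cv2
from rig import bot, imaging, finder
def save(n,fn):
    c=imaging.capture(n); cv2.imwrite('pics/'+fn,c['frame'][:,:,::-1]); return c
def proj(c,X):
    p=(c['R']@np.asarray(X,float).T).T+c['t']; s=p[:,:2]/p[:,2:]; r2=(s**2).sum(1,keepdims=True); s=s*(1+c['k1']*r2)
    K=c['camera_matrix']; return s@np.diag([K[0,0],K[1,1]])+K[:2,2]
def ray(c,px):
    K=c['camera_matrix']; d=(np.asarray(px,float)-K[:2,2])/[K[0,0],K[1,1]]; s=d.copy()
    for _ in range(20): s=d/(1+c['k1']*(s**2).sum(-1,keepdims=True))
    v=np.c_[s,np.ones(len(s))]@c['R']; return -c['R'].T@c['t'],v
def onz(c,px,z):
    o,v=ray(c,px); return o+v*((z-o[2])/v[:,2])[:,None]
E
python3 - <<'E'
from h import *
np.set_printoptions(precision=4,suppress=True)
for n in ['scene','top']:
    c=save(n,n+'0.png'); print(n,c['R'].tolist(),c['t'])
    for t in ['bar','jig','bar_notch','bar_tip','plunger','label_jar','timer','brown_bottle','post_slot','stop_pad']:
        try:
            r=finder.recognise(n,t); print(t,[(np.round(q['at'],4),round(q['confidence'],2)) for q in r[:2]])
        except Exception as e: print(t,e)
print(bot.read_state())
E
```

```text
scene [[0.8495649114989334, -0.5274790774488994, 0.0022986960363420997], [-0.3788669175713575, -0.613228689430193, -0.6931164644053018], [0.3670140595669159, 0.5879765278592216, -0.7208219494208167]] [-0.3782  0.2484  0.9286]
bar [(array([0.4824, 0.2791, 0.0238]), 0.86)]
jig [(array([ 0.6428, -0.0568,  0.0115]), 0.84)]
bar_notch [(array([0.4859, 0.2807, 0.0238]), 0.65)]
bar_tip [(array([0.4821, 0.2752, 0.0221]), 0.61)]
plunger [(array([0.5565, 0.0226, 0.0219]), 0.48)]
label_jar [(array([ 0.3981, -0.1934,  0.0361]), 0.71), (array([ 0.6372, -0.0552,  0.0098]), 0.32)]
timer [(array([0.3685, 0.0737, 0.0506]), 0.82), (array([0.645 , 0.2861, 0.0642]), 0.29)]
brown_bottle [(array([0.6438, 0.287 , 0.0631]), 0.7), (array([0.4835, 0.2801, 0.0218]), 0.42)]
post_slot [(array([ 0.6437, -0.0596,  0.0132]), 0.83)]
stop_pad [(array([ 0.6358, -0.057 ,  0.0113]), 0.57)]
top [[-0.008576832906295673, -0.9998565181375347, -0.01460756910588062], [-0.9995802949603932, 0.008976866197479047, -0.027543598170280646], [0.027670776356850085, 0.014365201396365832, -0.9995138663993867]] [0.0859 0.4825 1.0528]
bar 
[... 367 characters left out ...]
[0.6437, 0.2888, 0.0811]), 0.61)]
post_slot [(array([ 0.6454, -0.0295,  0.0053]), 0.7)]
stop_pad [(array([ 0.6445, -0.0255,  0.0118]), 0.75)]
{'time_s': 1.1, 'joint_positions': array([ 62.825 ,  30.2252,  82.0864,   0.0012,  67.6895, -10.2256]), 'qvel': array([-0.0312,  0.0293, -0.0397,  0.1091, -0.0281,  0.0236]), 'tau': array([ -0.0014, -44.0028, -17.6985,   0.0632,   0.0506,  -0.    ]), 'position': array([0.1821, 0.5979, 0.2395]), 'tcp_rot': array([[-0.9566,  0.2915, -0.    ],
       [ 0.2915,  0.9566, -0.    ],
       [ 0.    , -0.    , -1.    ]]), 'force': array([-0.5747, -0.4865,  0.5073]), 'moment': array([-0.0021, -0.012 , -0.0358]), 'grasp_force': 0.0, 'opening': 0.9974268390276152}
```

View pics/top0.png

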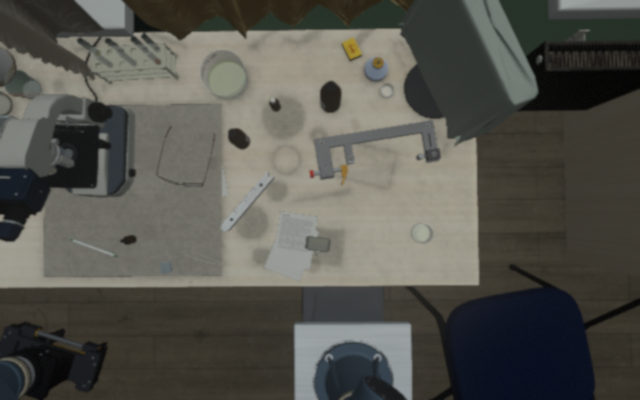

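View pics/scene0.png

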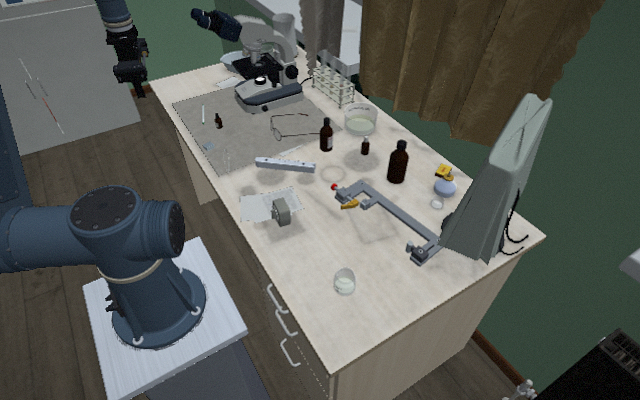

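The top view shows the bar from (224,228) to (271,176) and the jig from (316,140) to (438,158), with its post at about (432,155). The jar is at (421,233), the timer at (318,243) and the bottle at (240,138). A tall grey hood stands close behind the post. The scene view agrees.

```bash
python3 - <<'E'
from h import *
np.set_printoptions(precision=4,suppress=True)
c=imaging.capture('top'); f=c['frame'][:,:,::-1]
a=cv2.resize(f[165:240,210:285],(400,400),interpolation=cv2.INTER_CUBIC)
b=cv2.resize(f[110:190,305:445],(700,400),interpolation=cv2.INTER_CUBIC)
s=imaging.capture('scene');g=s['frame'][:,:,::-1]
d=cv2.resize(g[140:275,310:475],(489,400),interpolation=cv2.INTER_CUBIC)[:, :]
cv2.imwrite('pics/c1.png',cv2.resize(np.vstack([np.hstack([a,b]),np.hstack([d,cv2.resize(g[140:190,240:330],(611,400),interpolation=cv2.INTER_CUBIC)])]),(800,582)))
print(onz(c,[[224,228],[271,176]],.026)); print(onz(c,[[320,140],[320,178],[432,124],[432,155]],.012)); print(onz(c,[[460,138],[405,5]],.2))
for n in ['bar','bar_notch']:
    m=finder.outline_of('top',n)
    for q in m[:1]:
        p=np.argwhere(q['pixels'])[:,::-1].astype(np.float32); r=cv2.minAreaRect(p); print(n,q['confidence'],r); print(onz(c,cv2.boxPoints(r),.026))
E
```

```text
[[0.4165 0.3437 0.026 ]
 [0.5554 0.2163 0.026 ]]
[[ 0.654   0.0836  0.012 ]
 [ 0.5499  0.0845  0.012 ]
 [ 0.6944 -0.222   0.012 ]
 [ 0.6096 -0.2206  0.012 ]]
[[ 0.6193 -0.2323  0.2   ]
 [ 0.9228 -0.1142  0.2   ]]
bar 0.94 ((246.1647186279297, 202.6411895751953), (9.761871337890625, 68.87542724609375), 40.60129928588867)
[[0.423  0.3543 0.026 ]
 [0.5628 0.2328 0.026 ]
 [0.5454 0.2129 0.026 ]
 [0.4057 0.3343 0.026 ]]
bar_notch 0.97 ((246.7373046875, 202.0723419189453), (12.091025352478027, 73.30184173583984), 40.91437911987305)
[[0.4225 0.3594 0.026 ]
 [0.5706 0.2293 0.026 ]
 [0.549  0.2047 0.026 ]
 [0.401  0.3348 0.026 ]]
```

View pics/c1.png

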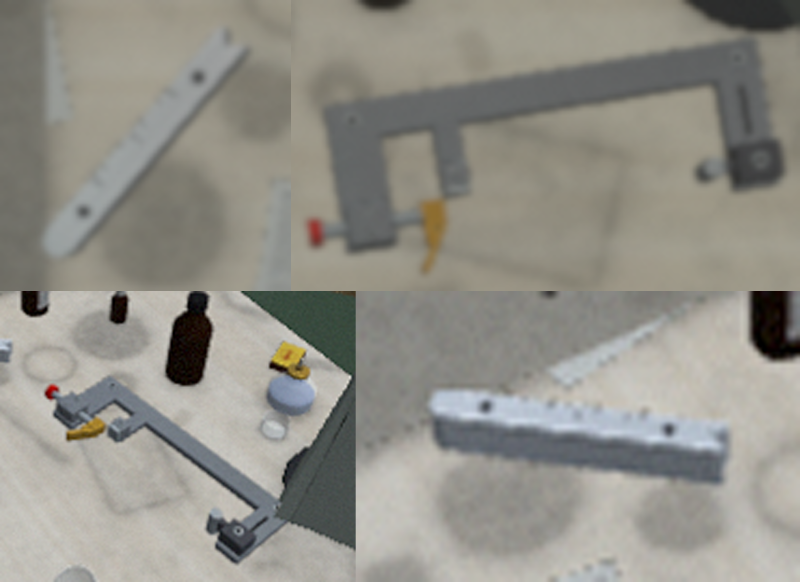

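The crops show the notched end of the bar at its far right end. The post is on the jig's right arm, at about top px (420,156). The plunger nose is at about (347,166) and the pad at about (350,162). I'll move above the bar.

Careful with the scale: shifts go in shares of 0.4 m and turns go in shares of 360 degrees. That gives: -0.28 m is -0.7, -0.245 m is -0.6125, 24 degrees is 0.0667.

Emit:
play_rows(motion=[[[-0.0875,-0.05,0,0,0,0.0083],[-0.175,-0.1,0,0,0,0.0167],[-0.2625,-0.15,0,0,0,0.025],[-0.35,-0.2,0,0,0,0.0333],[-0.4375,-0.25,0,0,0,0.0417],[-0.525,-0.3,0,0,0,0.05],[-0.6125,-0.35,0,0,0,0.0583],[-0.7,-0.4,0,0,0,0.0667]]])

```text
time_s: 1.97
position: [0.4044, 0.3617, 0.2398]
tcp_rot: [[-0.754, 0.657, 0.0], [0.657, 0.754, 0.0], [-0.0, 0.0, -1.0]]
force: [0.4, 0.9, 0.5]
opening: 1.002
grasp_force: 0.0
```

```bash
python3 - <<'E'
from h import *
np.set_printoptions(precision=4,suppress=True)
c=save('wrist','w0.png'); print(c['R'],c['t'],-c['R'].T@c['t']); s=bot.read_state(); print(s['position'],s['tcp_rot'],s['force'],s['time_s'])
t=imaging.capture('top')
P=onz(t,[[419.7,156.2]],.036);N=onz(t,[[347.1,166.4]],.028);S=onz(t,[[350.5,162.5]],.025);print(P,N,S)
m=finder.outline_of('top','jig')[0]['pixels'].astype(np.uint8); p=np.argwhere(m)[:,::-1]
# rail back edge
xs=range(325,430,5); e=np.array([[x,p[p[:,0]==x][:,1].min()] for x in xs],float); w=onz(t,e,.012); k=np.polyfit(w[:,1],w[:,0],1); print('rail back',k,np.degrees(np.arctan(k[0])))
E
```

```text
[[ 0.6576  0.7534 -0.0006]
 [ 0.7268 -0.6341  0.264 ]
 [ 0.1985 -0.174  -0.9645]] [-0.5377 -0.0972  0.3723] [0.3503 0.4083 0.3845]
[0.4105 0.3569 0.2399] [[-0.7495  0.6619  0.0058]
 [ 0.6619  0.7496 -0.0036]
 [-0.0067  0.0012 -1.    ]] [ 3.0109 -3.0895  0.5699] 2.0167
[[ 0.6032 -0.1814  0.036 ]] [[0.579  0.0112 0.028 ]] [[0.5898 0.0018 0.025 ]]Traceback (most recent call last):
  File "<stdin>", line 8, in <module>
    return umr_minimum(a, axis, None, out, keepdims, initial, where)
ValueError: zero-size array to reduction operation minimum which has no identity
```

View pics/w0.png

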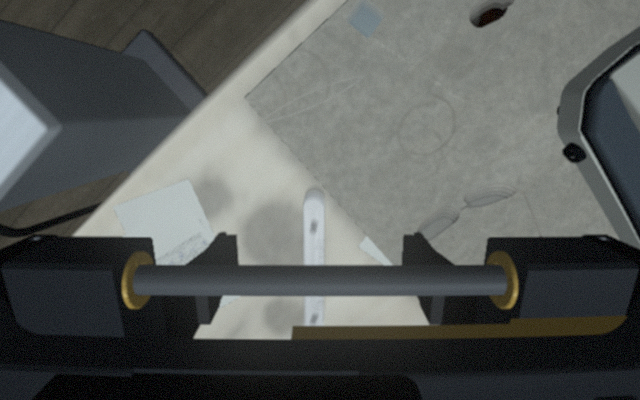

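The wrist view shows the bar's rounded end at (314,190) and its holes at (313,228) and (314,320). The bar stands upright in the image, so it is aligned with tool x.

```bash
python3 - <<'E'
from h import *
from scipy.optimize import least_squares
np.set_printoptions(precision=4,suppress=True)
t=imaging.capture('top'); s=imaging.capture('scene')
for q in finder.outline_of('top','jig')[:2]:
    m=q['pixels']; p=np.argwhere(m)[:,::-1]; print(q['confidence'],p.min(0),p.max(0),len(p))
    e=[]
    for x in range(325,428,4):
        r=p[p[:,0]==x][:,1]
        if len(r): e.append([x,r.min()-.5])
    w=onz(t,np.array(e),.012); k=np.polyfit(w[:,1],w[:,0],1); print('rail back',k,np.degrees(np.arctan(k[0])),np.std(w[:,0]-np.polyval(k,w[:,1])))
# post triangulation
def tri(a,b):
    o1,v1=ray(t,[a]);o2,v2=ray(s,[b]); A=np.c_[v1[0],-v2[0]]; l=np.linalg.lstsq(A,o2-o1,rcond=None)[0]; X=o1+v1[0]*l[0];Y=o2+v2[0]*l[1]; return (X+Y)/2,np.linalg.norm(X-Y)
print('post top',tri([419.7,156.2],[409.3,242.5]))
s0=bot.read_state();print(s0['position'],s0['tcp_rot'][:,:2].T)
c=imaging.capture('wrist')
for n in ['bar','bar_tip']:
  for q in finder.outline_of('wrist',n)[:1]:
    m=q['pixels']; p=np.argwhere(m)[:,::-1]; print(n,q['confidence'],p.min(0),p.max(0))
    E=[]
    for y in range(p[:,1].min()+14,p[:,1].max(),3):
        r=p[p[:,1]==y][:,0]
        if len(r)>10: E.append([r.min()-.5,y]);E.append([r.max()+.5,y])
    E=np.array(E,float); L=onz(c,E[::2],.026);R=onz(c,E[1::2],.026); M=(L+R)/2
    print('width',np.median(np.linalg.norm(L-R,axis=1)),M[0],M[-1]); d=M[0]-M[-1];d/=np.linalg.norm(d);print(d)
    print('tip',onz(c,[[p[p[:,1]==p[:,1].min()][:,0].mean(),p[:,1].min()-.5]],.026))
E
```

```text
0.66 [311 121] [440 178] 2314
rail back [-0.1417  0.6724] -8.063493861877497 0.001563023278417992
post top (array([ 0.6043, -0.1822,  0.0361]), np.float64(0.0025706553871932326))
[0.4026 0.3637 0.2395] [[-0.7559  0.6547  0.0007]
 [ 0.6547  0.7559 -0.0003]]
bar 0.83 [303 188] [324 325]
width 0.024243338742426016 [0.4188 0.3403 0.026 ] [0.5362 0.2384 0.026 ]
[-0.7552  0.6555  0.    ]
tip [[0.4059 0.3508 0.026 ]]
bar_tip 0.68 [303 188] [325 326]
width 0.024537379378329175 [0.4184 0.3399 0.026 ] [0.5391 0.235  0.026 ]
[-0.7548  0.6559  0.    ]
tip [[0.4063 0.3512 0.026 ]]
```

In the tool's units: 0.17 m is 0.425, 0.075 m is 0.1875.

Emit:
play_rows(motion=[[[-0.0875,-0.005,0.0375,0,0,0],[-0.175,-0.01,0.1,0,0,0],[-0.25,-0.0175,0.1875,0,0,0],[-0.275,-0.0188,0.275,0,0,0],[-0.2775,-0.0188,0.35,0,0,0],[-0.2775,-0.0188,0.4125,0,0,0],[-0.2775,-0.0188,0.425,0,0,0],[-0.2775,-0.0188,0.425,0,0,0]]])

```text
time_s: 3.08
position: [0.4805, 0.2851, 0.0678]
tcp_rot: [[-0.756, 0.654, -0.004], [0.654, 0.756, -0.001], [0.002, -0.004, -1.0]]
force: [0.0, 0.4, -0.1]
opening: 1.0
grasp_force: 0.0
```

```bash
python3 - <<'E'
from h import *
np.set_printoptions(precision=4,suppress=True)
c=save('wrist','w1.png'); s=bot.read_state();print(s['position'],s['tcp_rot'].T,s['force'],s['time_s'])
q=finder.outline_of('wrist','bar')[0]; p=np.argwhere(q['pixels'])[:,::-1]; print(q['confidence'],p.min(0),p.max(0))
L,R=[],[]
for y in range(p[:,1].min()+25,p[:,1].max(),3):
    r=p[p[:,1]==y][:,0]; L.append([r.min()-.5,y]); R.append([r.max()+.5,y])
L=onz(c,L,.026);R=onz(c,R,.026);M=(L+R)/2;d=M[0]-M[-1];print(np.median(np.linalg.norm(L-R,axis=1)),d/np.linalg.norm(d))
tip=onz(c,[[p[p[:,1]==p[:,1].min()][:,0].mean(),p[:,1].min()-.5]],.026)[0]; Rt=s['tcp_rot']; print('tip tool',Rt.T@(tip-s['position']),'mid',Rt.T@(M[0]-s['position']),Rt.T@(M[-1]-s['position']))
E
```

```text
[0.4817 0.2856 0.0695] [[-0.7564  0.6541  0.0005]
 [ 0.6541  0.7564 -0.0008]
 [-0.0008 -0.0003 -1.    ]] [0.5161 0.5103 0.5661] 3.1333
0.78 [302  68] [346 325]Traceback (most recent call last):
  File "<stdin>", line 7, in <module>
    return umr_minimum(a, axis, None, out, keepdims, initial, where)
ValueError: zero-size array to reduction operation minimum which has no identity
```

```bash
cat > tip.py <<'E'
from h import *
np.set_printoptions(precision=4,suppress=True)
def tip(h,fn):
    c=save('wrist',fn); s=bot.read_state(); Rt=s['tcp_rot']
    q=finder.outline_of('wrist','bar')[0]; p=np.argwhere(q['pixels'])[:,::-1]; print(q['confidence'],p.min(0),p.max(0))
    L,R=[],[]
    for y in range(p[:,1].min()+40,240,3):
        r=p[p[:,1]==y][:,0]
        if len(r): L.append([r.min()-.5,y]); R.append([r.max()+.5,y])
    L=onz(c,L,h);R=onz(c,R,h);M=(L+R)/2;d=M[0]-M[-1];print(np.median(np.linalg.norm(L-R,axis=1)),d/np.linalg.norm(d))
    t=onz(c,[[p[p[:,1]==p[:,1].min()][:,0].mean(),p[:,1].min()-.5]],h)[0]; print('tip tool',Rt.T@(t-s['position']),'mid',Rt.T@(M[0]-s['position']),Rt.T@(M[-1]-s['position']))
E
python3 -c "
from tip import *
tip(.026,'w2.png')"
```

```text
0.71 [297  66] [342 325]
0.02391766912106893 [-0.7535  0.6575  0.    ]
tip tool [ 0.0952 -0.0013  0.045 ] mid [ 0.0742 -0.0011  0.045 ] [-0.0033 -0.0014  0.0452]
```

In the tool's units: 0.047 m is 0.1175, 0.045 m is 0.1125.

Emit:
play_rows(motion=[[[-0.005,-0.0025,0.075,0,0,0],[-0.01,-0.0025,0.1125,0,0,0],[-0.01,-0.0025,0.1175,0,0,0],[-0.01,-0.0025,0.1175,0,0,0],[-0.01,-0.0025,0.1175,0,0,0]]], fingers=0.04)

```text
time_s: 3.7
position: [0.4855, 0.2819, 0.024]
tcp_rot: [[-0.755, 0.655, 0.002], [0.655, 0.755, 0.001], [-0.001, 0.002, -1.0]]
force: [-0.7, -0.4, -1.1]
opening: 0.709
grasp_force: 0.0
```

Emit:
play_rows(motion=[[[0,0,0,0,0,0],[0,0,0,0,0,0],[0,0,0,0,0,0],[0,0,0,0,0,0],[0,0,0,0,0,0],[0,0,0,0,0,0],[0,0,0,0,0,0]]], fingers=0.0)

```text
time_s: 4.28
position: [0.4854, 0.2818, 0.0229]
tcp_rot: [[-0.755, 0.656, 0.002], [0.656, 0.755, 0.001], [-0.001, 0.002, -1.0]]
force: [1.2, 1.2, 2.6]
opening: 0.276
grasp_force: 30.0
```

```bash
python3 -c "
from tip import *
tip(.026,'w3.png'); s=bot.read_state(); print(s['position'],s['force'],s['time_s'])"
```

```text
0.86 [290  38] [349 326]
0.02407436318988482 [-0.7548  0.6559  0.    ]
tip tool [ 0.0994  0.0001 -0.0032] mid [ 0.0842 -0.0005 -0.0032] [ 0.0157 -0.0006 -0.0031]
[0.4854 0.2818 0.0229] [0.6754 2.8195 1.8931] 4.3833
```

In the tool's units: -0.08 m is -0.2, -0.05 m is -0.125.

Emit:
play_rows(motion=[[[0,0,-0.05,0,0,0],[0,0,-0.125,0,0,0],[0,0,-0.1875,0,0,0],[0,0,-0.2,0,0,0],[0,0,-0.2,0,0,0],[0,0,-0.2,0,0,0]]])

```text
time_s: 4.88
position: [0.4836, 0.2809, 0.1015]
tcp_rot: [[-0.755, 0.655, -0.002], [0.655, 0.755, -0.001], [0.001, -0.002, -1.0]]
force: [-0.5, 0.9, -3.9]
opening: 0.27
grasp_force: 30.0
```

```bash
python3 -c "
from tip import *
s=bot.read_state(); print(s['position'],s['force'],s['moment'],s['time_s'],s['tcp_rot'])
tip(s['position'][2]+.0035,'w4.png')"
```

```text
[0.4836 0.2809 0.1015] [-0.5243  0.8674 -3.8588] [-0.1348  0.0282  0.0076] 4.8833 [[-0.7553  0.6553 -0.0022]
 [ 0.6553  0.7553 -0.0009]
 [ 0.0011 -0.0021 -1.    ]]
0.7 [290  37] [349 325]
0.02379992807617645 [-0.755   0.6557  0.    ]
tip tool [ 0.0994 -0.0004 -0.0039] mid [ 0.0843 -0.0002 -0.0039] [ 0.0146 -0.0002 -0.0041]
```

View pics/w4.png

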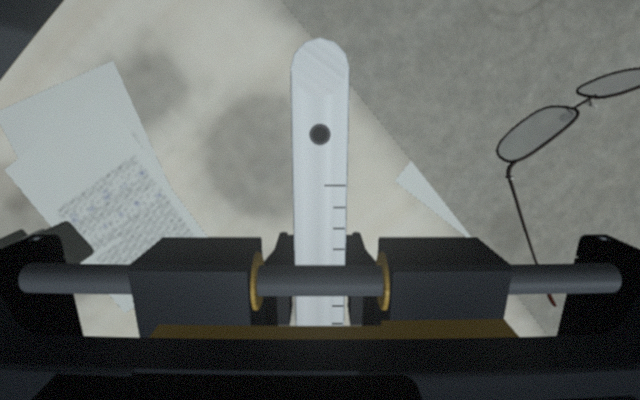

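The bar is held square at its centre, with its rounded end at (320,40). Next I carry it to a standoff in front of the post.

In the tool's units: -0.218 m is -0.545, -0.209 m is -0.5225.

Emit:
play_rows(motion=[[[-0.05,-0.05,0,0,0,0],[-0.1175,-0.1225,0,0,0,0],[-0.185,-0.1925,0,0,0,0],[-0.2525,-0.2625,0,0,0,0],[-0.32,-0.3325,0,0,0,0],[-0.3875,-0.4025,0,0,0,0],[-0.455,-0.475,0,0,0,0],[-0.5225,-0.545,0,0,0,0]]])

```text
time_s: 5.65
position: [0.4983, -0.0219, 0.101]
tcp_rot: [[-0.755, 0.655, -0.003], [0.655, 0.755, 0.001], [0.003, -0.002, -1.0]]
force: [0.6, 0.6, -3.7]
opening: 0.274
grasp_force: 30.0
```

Emit:
play_rows(motion=[[[-0.0625,-0.065,0,0,0,0],[-0.105,-0.11,0.0125,0,0,0],[-0.125,-0.1325,0.0625,0,0,0],[-0.125,-0.1325,0.1125,0,0,0],[-0.125,-0.1325,0.15,0,0,0],[-0.125,-0.1325,0.15,0,0,0],[-0.125,-0.1325,0.15,0,0,0]]])

```text
time_s: 6.23
position: [0.5012, -0.0926, 0.0408]
tcp_rot: [[-0.755, 0.656, -0.004], [0.656, 0.755, 0.002], [0.005, -0.002, -1.0]]
force: [-0.2, -0.7, -3.1]
opening: 0.274
grasp_force: 30.0
```

```bash
cat > st.py <<'E'
from h import *
np.set_printoptions(precision=4,suppress=True)
def st():
    s=bot.read_state(); Rt=s['tcp_rot']; p=s['position']; u=Rt[:,0]; n=p-.1006*u; jy=np.array([-.1403,.9901]); jx=np.array([.9901,.1403])
    d=n[:2]-[.6043,-.1822]; print('t',s['time_s'],'p',p,'yaw',np.degrees(np.arctan2(u[1],u[0]))-98.06,'F',s['force'],'Ftool',Rt.T@s['force'],'M',s['moment'],'notch-post jig x,y mm',1e3*d@jx,1e3*d@jy)
E
python3 - <<'E'
from st import *
st()
c=save('wrist','w5.png'); save('top','t5.png'); st()
E
```

```text
t 6.2333 p [ 0.5012 -0.0926  0.0408] yaw 40.97508682299875 F [-0.2482 -0.6512 -3.085 ] Ftool [-0.2537 -0.6498  3.0848] M [-0.0274 -0.0286 -0.009 ] notch-post jig x,y mm -23.567805469742837 27.239102302552684
t 6.3333 p [ 0.5027 -0.0929  0.0425] yaw 41.01920766013288 F [ 0.219  -0.2955 -3.6835] Ftool [-0.3599 -0.0794  3.6834] M [-0.1067 -0.0369  0.0502] notch-post jig x,y mm -22.021812940198974 26.80917173505069
```

View pics/w5.png

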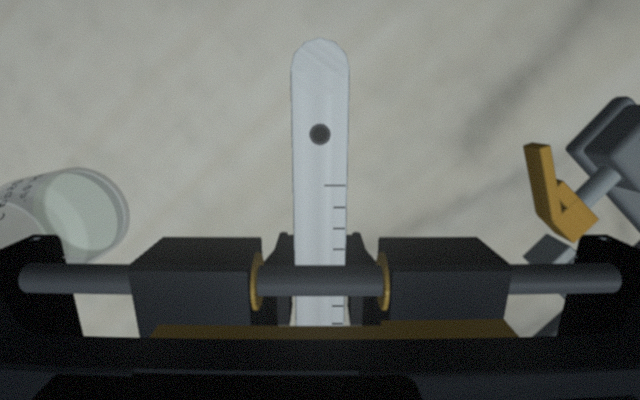

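The plunger shows at the right. Its ramp end is at about (525,146), with nose corners at about (537,210) and (563,242). I'll use these to refine the jig pose.

```bash
python3 - <<'E'
from st import *
c=imaging.capture('wrist')
W=onz(c,[[525,147],[537,210],[563,242]],.028); print(W)
J=np.array([[-.044,.110],[-.009,.09],[.010,.09]])
jy=np.array([-.1403,.9901]); jx=np.array([.9901,.1403])
for w,j in zip(W,J): print('origin',w[:2]-j[0]*jx-j[1]*jy)
o=np.array([.6043,-.1822])+.1*jy; print('from post',o)
d=W[2]-W[1]; print(np.degrees(np.arctan2(d[1],d[0])))
st()
E
```

```text
[[0.5259 0.0179 0.028 ]
 [0.5576 0.0057 0.028 ]
 [0.5824 0.0074 0.028 ]]
origin [ 0.5849 -0.0848]
origin [ 0.5791 -0.0821]
origin [ 0.5852 -0.0831]
from post [ 0.5903 -0.0832]
3.8797101642784777
t 6.3833 p [ 0.503  -0.0929  0.0429] yaw 41.02395046636332 F [ 0.2616  1.0494 -2.2859] Ftool [0.4913 0.9638 2.2858] M [-0.0283 -0.0358  0.001 ] notch-post jig x,y mm -21.70621845027629 26.731534814973546
```

In the tool's units: -0.022 m is -0.055, 0.0185 m is 0.0463.

Emit:
play_rows(motion=[[[-0.0125,-0.0038,0.015,0,0,0],[-0.025,-0.0063,0.03,0,0,0],[-0.0375,-0.0063,0.0425,0,0,0],[-0.0475,-0.0063,0.0463,0,0,0],[-0.0525,-0.0063,0.0463,0,0,0],[-0.055,-0.0063,0.0463,0,0,0],[-0.055,-0.0063,0.0463,0,0,0]]])

```text
time_s: 6.97
position: [0.518, -0.1096, 0.0241]
tcp_rot: [[-0.755, 0.656, 0.0], [0.656, 0.755, -0.0], [-0.0, 0.0, -1.0]]
force: [0.7, -0.5, -3.6]
opening: 0.276
grasp_force: 30.0
```

```bash
python3 - <<'E'
from st import *
for i in range(3): imaging.capture('top'); st()
t=save('top','t6.png')
a=cv2.resize(cv2.imread('pics/t6.png')[125:185,385:445],(600,600),interpolation=cv2.INTER_CUBIC); 
# overlay: predicted bar outline at z=.028
s=bot.read_state(); R=s['tcp_rot']; p=s['position']
B=np.array([[.1-.2006,-.012],[-.1006+.01,0],[-.1006,.012],[-.1006+.06,.012],[-.1006+.06,-.012]])
B[0]=[-.1106+.0,-.012]; B[1]=[-.1006,0]; B[2]=[-.1106,.012]
X=np.array([p+R@np.array([b[0],b[1],-.0035]) for b in B]); q=(proj(t,X)-[385,125])*10
cv2.polylines(a,[q.astype(int).reshape(-1,1,2)],True,(0,0,255),1); cv2.imwrite('pics/t6c.png',a)
E
```

```text
t 7.0167 p [ 0.5177 -0.1094  0.0241] yaw 40.98419139586588 F [ 0.62   -0.2906 -4.3625] Ftool [-0.6587  0.1869  4.3625] M [-0.0504  0.0081 -0.0156] notch-post jig x,y mm -9.603556420649939 8.276460433104488
t 7.0667 p [ 0.5175 -0.1093  0.0242] yaw 40.99184887137508 F [-1.008   0.1018 -3.7271] Ftool [ 0.8273 -0.5836  3.7272] M [-0.0352  0.0679  0.0184] notch-post jig x,y mm -9.740021256138125 8.468930317895829
t 7.1167 p [ 0.5174 -0.1092  0.0242] yaw 40.999432871361336 F [ 0.5986 -0.4452 -3.133 ] Ftool [-0.7449  0.0563  3.1327] M [ 0.0148 -0.0066 -0.0219] notch-post jig x,y mm -9.808811364129784 8.565108572618401
```

View pics/t6c.png

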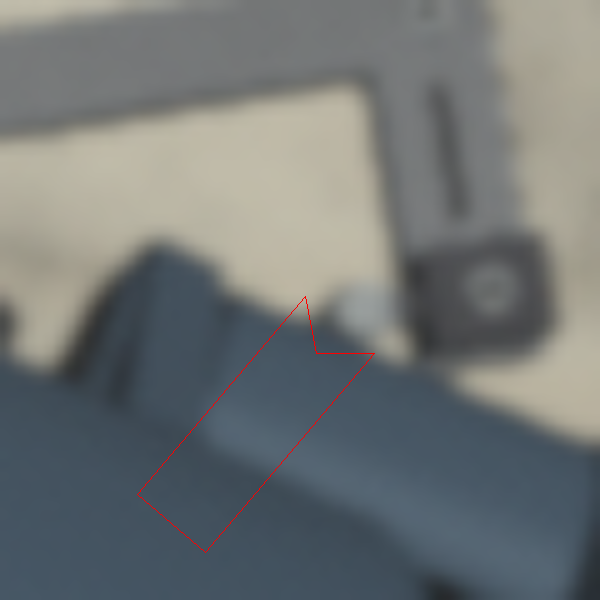

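The crop shows the post centre at about (360,309) in the crop, which is top px (421,156). The bar's axis aims about 2 mm to its near-left side. I'll correct by +1.2 mm in tool y and approach.

In the tool's units: -0.008 m is -0.02, 0.0012 m is 0.003.

Emit:
play_rows(motion=[[[-0.005,0.0013,0,0,0,0],[-0.01,0.0025,0,0,0,0],[-0.015,0.003,0,0,0,0],[-0.0175,0.003,0,0,0,0],[-0.02,0.003,0,0,0,0],[-0.02,0.003,0,0,0,0]]])

```text
time_s: 7.67
position: [0.5248, -0.1139, 0.0241]
tcp_rot: [[-0.755, 0.655, 0.0], [0.655, 0.755, -0.0], [-0.0, 0.0, -1.0]]
force: [-0.2, 0.2, -3.8]
opening: 0.274
grasp_force: 30.0
```

Emit:
play_rows(motion=[[[-0.0013,0,0,0,0,0],[-0.0025,0,0,0,0,0],[-0.0038,0,0,0,0,0],[-0.005,0,0,0,0,0]]])

```text
time_s: 8.0
position: [0.5259, -0.115, 0.024]
tcp_rot: [[-0.755, 0.655, -0.0], [0.655, 0.755, 0.0], [0.0, -0.0, -1.0]]
force: [0.5, -0.6, -3.9]
opening: 0.273
grasp_force: 30.0
```

In the tool's units: -0.001 m is -0.0025, -0.0005 m is -0.0013.

Emit:
play_rows(motion=[[[-0.0013,0,0,0,0,0],[-0.0025,0,0,0,0,0],[-0.0025,0,0,0,0,0]]])

```text
time_s: 8.25
position: [0.5269, -0.1158, 0.0241]
tcp_rot: [[-0.755, 0.655, 0.0], [0.655, 0.755, -0.0], [-0.0, 0.0, -1.0]]
force: [1.1, -1.1, -3.9]
opening: 0.272
grasp_force: 30.0
```

```bash
python3 -c "
from st import *
st()"
```

```text
t 8.25 p [ 0.5269 -0.1158  0.0241] yaw 40.988552117382284 F [ 1.0755 -1.1474 -3.9194] Ftool [-1.5631 -0.1621  3.9199] M [0.0032 0.0049 0.0635] notch-post jig x,y mm -1.3280795891333605 0.6906453380933204
```

In the tool's units: -0.001 m is -0.0025, -0.0005 m is -0.0013.

Emit:
play_rows(motion=[[[-0.0013,0,0,0,0,0],[-0.0013,0,0,0,0,0],[-0.0025,0,0,0,0,0],[-0.0025,0,0,0,0,0]]])

```text
time_s: 8.58
position: [0.5276, -0.1164, 0.0241]
tcp_rot: [[-0.755, 0.655, 0.0], [0.655, 0.755, -0.0], [-0.0, 0.0, -1.0]]
force: [-0.3, 0.1, -3.8]
opening: 0.269
grasp_force: 30.0
```

In the tool's units: -0.001 m is -0.0025, -0.0005 m is -0.0013.

Emit:
play_rows(motion=[[[-0.0013,0,0,0,0,0],[-0.0013,0,0,0,0,0],[-0.0025,0,0,0,0,0],[-0.0025,0,0,0,0,0]]])

```text
time_s: 8.92
position: [0.5284, -0.117, 0.0241]
tcp_rot: [[-0.755, 0.655, 0.0], [0.655, 0.755, -0.0], [-0.0, 0.0, -1.0]]
force: [0.4, -0.1, -3.7]
opening: 0.273
grasp_force: 30.0
```

In the tool's units: -0.001 m is -0.0025, -0.0005 m is -0.0013.

Emit:
play_rows(motion=[[[-0.0013,0,0,0,0,0],[-0.0013,0,0,0,0,0],[-0.0025,0,0,0,0,0],[-0.0025,0,0,0,0,0]]])

```text
time_s: 9.25
position: [0.5289, -0.1176, 0.024]
tcp_rot: [[-0.755, 0.655, -0.0], [0.655, 0.755, 0.0], [0.0, -0.0, -1.0]]
force: [0.4, 0.1, -4.1]
opening: 0.275
grasp_force: 30.0
```

In the tool's units: -0.0005 m is -0.0013.

Emit:
play_rows(motion=[[[-0.0013,0,0,0,0,0],[-0.0013,0,0,0,0,0],[-0.0013,0,0,0,0,0]]])

```text
time_s: 9.5
position: [0.5289, -0.1178, 0.024]
tcp_rot: [[-0.755, 0.655, -0.001], [0.655, 0.755, 0.0], [0.001, -0.0, -1.0]]
force: [-0.8, -0.0, -3.5]
opening: 0.275
grasp_force: 30.0
```

```bash
python3 -c "
from st import *
for i in range(3): imaging.capture('wrist'); st()"
```

```text
t 9.55 p [ 0.529  -0.1177  0.024 ] yaw 40.98812488270747 F [-1.1263  0.3856 -3.268 ] Ftool [ 1.1005 -0.4461  3.269 ] M [ 0.0197  0.1998 -0.0565] notch-post jig x,y mm 0.4515360485086939 -1.5620335793725697
t 9.6 p [ 0.529  -0.1178  0.024 ] yaw 40.98705919479599 F [-0.4761  1.4513 -3.1043] Ftool [1.3082 0.7848 3.1052] M [ 0.0469  0.1885 -0.1114] notch-post jig x,y mm 0.4455647207215128 -1.5759750577348617
t 9.65 p [ 0.529  -0.1177  0.024 ] yaw 40.98854604609261 F [-1.965  -0.1345 -3.5717] Ftool [ 1.3928 -1.3887  3.5733] M [0.0429 0.2169 0.0103] notch-post jig x,y mm 0.44830081353132856 -1.5609249240810605
```

In the tool's units: -0.001 m is -0.0025, -0.0005 m is -0.0013.

Emit:
play_rows(motion=[[[-0.0013,0,0,0,0,0],[-0.0025,0,0,0,0,0],[-0.0025,0,0,0,0,0],[-0.0025,0,0,0,0,0]]])

```text
time_s: 9.98
position: [0.5291, -0.1181, 0.0238]
tcp_rot: [[-0.755, 0.656, -0.002], [0.655, 0.755, 0.001], [0.002, -0.001, -1.0]]
force: [-3.5, 1.2, -2.7]
opening: 0.274
grasp_force: 30.0
```

```bash
cat >> st.py <<'E'
def avg(n=4):
    F=[];M=[]
    for i in range(n):
        imaging.capture('wrist'); s=bot.read_state(); F.append(s['tcp_rot'].T@s['force']); M.append(s['moment'])
    st(); print('avg Ftool',np.mean(F,0),'M',np.mean(M,0))
E
python3 -c "
from st import *
avg()"
```

```text
t 10.1833 p [ 0.5292 -0.1181  0.0238] yaw 40.989651935662835 F [-3.7887  1.6374 -2.8585] Ftool [ 3.9281 -1.2447  2.8683] M [ 0.2551  0.6794 -0.1336] notch-post jig x,y mm 0.5731113681088792 -1.8913689843458694
avg Ftool [ 3.9106 -1.2668  2.8043] M [ 0.2486  0.6099 -0.1413]
```

The notch bears on the post at about 4 N. Now I begin swinging about the post.

In the tool's units: 0.0168 m is 0.042, -0.0015 m is -0.0038, 7.5 degrees is 0.0208.

Emit:
play_rows(motion=[[[0,0.006,0,0,0,0.0042],[-0.0003,0.0123,0,0,0,0.0083],[-0.0008,0.0185,0,0,0,0.0125],[-0.0013,0.025,0,0,0,0.0167],[-0.0023,0.0313,0,0,0,0.0208],[-0.003,0.0378,0,0,0,0.025],[-0.0038,0.042,0,0,0,0.0278],[-0.0038,0.042,0,0,0,0.0278]]])

```text
time_s: 10.85
position: [0.5423, -0.1072, 0.0239]
tcp_rot: [[-0.629, 0.777, -0.0], [0.777, 0.629, -0.0], [0.0, -0.0, -1.0]]
force: [-3.7, -1.4, -3.8]
opening: 0.272
grasp_force: 30.1
```

```bash
python3 -c "
from st import *
avg()"
```

```text
t 11.05 p [ 0.5422 -0.1072  0.024 ] yaw 30.989784939728423 F [-3.9697 -1.2464 -4.0686] Ftool [ 1.5333 -3.8676  4.0689] M [-0.2745  0.6044 -0.368 ] notch-post jig x,y mm 0.8037870071688131 -3.259676211637873
avg Ftool [ 1.136  -3.9986  4.4366] M [-0.2844  0.6636 -0.39  ]
```

In the tool's units: -0.0013 m is -0.0033, -0.001 m is -0.0025.

Emit:
play_rows(motion=[[[-0.0008,-0.0013,0,0,0,0],[-0.0013,-0.0025,0,0,0,0],[-0.0013,-0.0033,0,0,0,0],[-0.0013,-0.0033,0,0,0,0]]])

```text
time_s: 11.38
position: [0.5417, -0.1078, 0.0241]
tcp_rot: [[-0.631, 0.776, 0.0], [0.776, 0.631, 0.0], [-0.0, 0.0, -1.0]]
force: [-2.9, 2.1, -4.8]
opening: 0.269
grasp_force: 30.0
```

```bash
python3 -c "
from st import *
avg()"
```

```text
t 11.5833 p [ 0.5417 -0.1079  0.0241] yaw 31.011683611720827 F [-1.9707  1.5794 -3.39  ] Ftool [ 2.4687 -0.5351  3.3896] M [ 0.289   0.4242 -0.0812] notch-post jig x,y mm 0.2644058909762297 -3.901247738214492
avg Ftool [ 2.6887 -0.8642  4.0438] M [ 0.2579  0.4252 -0.0847]
```

Emit:
play_rows(motion=[[[-0.0005,-0.0013,0,0,0,0],[-0.0013,-0.0025,0,0,0,0],[-0.0013,-0.0025,0,0,0,0],[-0.0013,-0.0025,0,0,0,0]]])

```text
time_s: 11.92
position: [0.5413, -0.1087, 0.0241]
tcp_rot: [[-0.631, 0.776, 0.0], [0.776, 0.631, 0.0], [0.0, 0.0, -1.0]]
force: [-0.6, 5.0, -3.2]
opening: 0.273
grasp_force: 30.0
```

```bash
python3 -c "
from st import *
avg()"
```

```text
t 12.1167 p [ 0.5413 -0.1087  0.0241] yaw 31.024188533901736 F [-1.9456  5.0578 -3.5018] Ftool [5.1524 1.6773 3.5026] M [0.8084 0.2181 0.235 ] notch-post jig x,y mm -0.2770051913402872 -4.629763027218278
avg Ftool [4.8169 2.071  3.1636] M [0.7864 0.2102 0.2162]
```

In the tool's units: 0.0107 m is 0.0268, 0.009 m is 0.0225, 6 degrees is 0.0167.

Emit:
play_rows(motion=[[[0.0005,0.005,0,0,0,0.0028],[0.0005,0.0095,0,0,0,0.0056],[0.0005,0.0138,0,0,0,0.0083],[0.0003,0.0183,0,0,0,0.0111],[-0.0003,0.0225,0,0,0,0.0139],[-0.0005,0.0268,0,0,0,0.0167],[-0.0005,0.0268,0,0,0,0.0167]]])

```text
time_s: 12.7
position: [0.55, -0.1023, 0.024]
tcp_rot: [[-0.544, 0.839, 0.0], [0.839, 0.544, -0.0], [-0.0, 0.0, -1.0]]
force: [-1.5, 4.2, -3.5]
opening: 0.273
grasp_force: 30.0
```

```bash
python3 -c "
from st import *
avg()"
```

```text
t 12.9 p [ 0.5497 -0.1025  0.0241] yaw 24.994907789145174 F [-0.7556  4.7987 -2.0994] Ftool [4.4345 1.9835 2.0991] M [0.7981 0.2346 0.1816] notch-post jig x,y mm -0.35423823448430247 -4.593996555188418
avg Ftool [4.6499 1.5562 2.7788] M [0.7501 0.2049 0.168 ]
```

In the tool's units: 0.0098 m is 0.0245, 0.0091 m is 0.0228, 5.5 degrees is 0.0153.

Emit:
play_rows(motion=[[[0,0.0048,0,0,0,0.0028],[0,0.0093,0,0,0,0.0056],[0,0.0138,0,0,0,0.0083],[-0.0003,0.0183,0,0,0,0.0111],[-0.0008,0.0228,0,0,0,0.0139],[-0.0008,0.0245,0,0,0,0.0153],[-0.0008,0.0245,0,0,0,0.0153]]])

```text
time_s: 13.48
position: [0.5582, -0.0975, 0.0241]
tcp_rot: [[-0.462, 0.887, 0.0], [0.887, 0.462, -0.0], [-0.0, 0.0, -1.0]]
force: [-2.2, 3.4, -4.5]
opening: 0.27
grasp_force: 30.0
```

```bash
python3 -c "
from st import *
avg(6)"
```

```text
t 13.7833 p [ 0.5581 -0.0976  0.0241] yaw 19.49209881869514 F [-0.9381  4.1844 -3.6708] Ftool [4.145  1.1028 3.6697] M [0.5373 0.1552 0.1168] notch-post jig x,y mm -0.32871502131769453 -4.555110182388111
avg Ftool [3.915  1.1574 3.8858] M [0.5814 0.1893 0.0878]
```

In the tool's units: 0.0122 m is 0.0305, 0.0105 m is 0.0263, 7 degrees is 0.0194.

Emit:
play_rows(motion=[[[0,0.0048,0,0,0,0.0028],[0,0.0093,0,0,0,0.0056],[0,0.0135,0,0,0,0.0083],[-0.0003,0.0178,0,0,0,0.0111],[-0.0008,0.022,0,0,0,0.0139],[-0.001,0.0263,0,0,0,0.0167],[-0.0015,0.0305,0,0,0,0.0194],[-0.0015,0.0305,0,0,0,0.0194]]])

```text
time_s: 14.45
position: [0.5695, -0.0925, 0.0241]
tcp_rot: [[-0.35, 0.937, 0.001], [0.937, 0.35, -0.0], [-0.001, 0.0, -1.0]]
force: [-1.1, 1.4, -3.0]
opening: 0.271
grasp_force: 30.0
```

```bash
python3 -c "
from st import *
avg(3)"
```

```text
t 14.6 p [ 0.5693 -0.0925  0.0241] yaw 12.497824957619144 F [-1.0115  2.5054 -3.8135] Ftool [ 2.703  -0.0691  3.8121] M [0.3393 0.1402 0.0014] notch-post jig x,y mm -0.3213871031118039 -4.4943311779599435
avg Ftool [ 2.4023 -0.0957  3.8391] M [ 0.3109  0.1253 -0.0175]
```

In the tool's units: 0.0085 m is 0.0213, 0.0068 m is 0.017, 5 degrees is 0.0139.

Emit:
play_rows(motion=[[[-0.0005,0.0043,0,0,0,0.0028],[-0.001,0.0085,0,0,0,0.0056],[-0.0013,0.0128,0,0,0,0.0083],[-0.0015,0.017,0,0,0,0.0111],[-0.002,0.0213,0,0,0,0.0139],[-0.002,0.0213,0,0,0,0.0139]]])

```text
time_s: 15.1
position: [0.5776, -0.0898, 0.024]
tcp_rot: [[-0.267, 0.964, 0.0], [0.964, 0.267, 0.0], [0.0, 0.0, -1.0]]
force: [0.9, 3.6, -3.4]
opening: 0.274
grasp_force: 30.0
```

```bash
python3 -c "
from st import *
avg(3)"
```

```text
t 15.25 p [ 0.5774 -0.0899  0.0241] yaw 7.501843306617587 F [-0.7777  4.1775 -2.3794] Ftool [4.2329 0.3707 2.3797] M [ 0.6844 -0.018   0.0912] notch-post jig x,y mm -0.5416932889313302 -4.598983388782214
avg Ftool [4.1194 0.7918 3.0259] M [0.6244 0.006  0.1029]
```

In the tool's units: 0.0068 m is 0.017, 0.0051 m is 0.0128, 4 degrees is 0.0111.

Emit:
play_rows(motion=[[[0,0.0043,0,0,0,0.0028],[0,0.0085,0,0,0,0.0056],[-0.0003,0.0128,0,0,0,0.0083],[-0.0005,0.017,0,0,0,0.0111],[-0.0005,0.017,0,0,0,0.0111]]])

```text
time_s: 15.67
position: [0.5838, -0.0883, 0.024]
tcp_rot: [[-0.2, 0.98, -0.001], [0.98, 0.2, 0.0], [0.0, -0.001, -1.0]]
force: [-0.8, 3.7, -3.1]
opening: 0.276
grasp_force: 30.0
```

```bash
python3 -c "
from st import *
avg(3)"
```

```text
t 15.8167 p [ 0.5837 -0.0883  0.024 ] yaw 3.491748016598777 F [-0.9365  4.684  -2.9754] Ftool [4.7758 0.021  2.9768] M [0.6647 0.1254 0.3344] notch-post jig x,y mm -1.0679752826659783 -4.547523462381646
avg Ftool [4.2064 0.3892 3.4691] M [0.6319 0.1274 0.2794]
```

In the tool's units: 0.0038 m is 0.0095, 0.001 m is 0.0025, 2 degrees is 0.0056.

Emit:
play_rows(motion=[[[0,0.0025,0,0,0,0.0014],[0,0.005,0,0,0,0.0028],[0,0.0073,0,0,0,0.0042],[0,0.0095,0,0,0,0.0056],[0,0.0095,0,0,0,0.0056]]])

```text
time_s: 16.23
position: [0.5876, -0.0876, 0.024]
tcp_rot: [[-0.165, 0.986, -0.0], [0.986, 0.165, 0.0], [0.0, -0.0, -1.0]]
force: [-1.6, 5.0, -2.9]
opening: 0.27
grasp_force: 30.0
```

```bash
python3 -c "
from st import *
avg(3)
save('wrist','w9.png')
t=save('top','t9.png')
a=cv2.resize(cv2.imread('pics/w9.png')[0:250,160:480],(800,600)[:1]+(600,),interpolation=cv2.INTER_CUBIC); cv2.imwrite('pics/w9c.png',a)"
```

```text
t 16.3833 p [ 0.5876 -0.0876  0.024 ] yaw 1.4543850504361444 F [-1.3066  4.6529 -4.1307] Ftool [ 4.8037 -0.5197  4.132 ] M [0.67   0.2145 0.1416] notch-post jig x,y mm -0.7432370189488664 -4.572817441566164
avg Ftool [ 4.8365 -0.3994  3.7687] M [0.6661 0.2178 0.138 ]
```

View pics/w9.png

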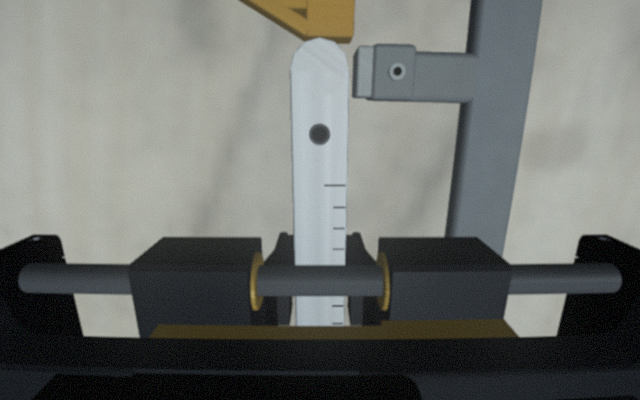

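The view shows the rounded end at (320,40) against the plunger nose, with the pad's face at about x 353–357 and the bar's back edge at x 348, so a gap of about 2 mm remains. I'll measure the line of the rail against the bar.

```bash
python3 - <<'E'
from st import *
c=imaging.capture('wrist'); s=bot.read_state(); Rt=s['tcp_rot']
g=cv2.cvtColor(c['frame'],cv2.COLOR_RGB2GRAY).astype(float); g=cv2.GaussianBlur(g,(3,3),0)
def edge(rows,x0,x1,sg,z):
    P=[]
    for r in rows:
        d=np.diff(g[r,x0:x1])*sg; i=d.argmax(); P.append([x0+i+.5,r])
    W=(onz(c,np.array(P),z)-s['position'])@Rt; k=np.polyfit(W[:,0],W[:,1],1); res=W[:,1]-np.polyval(k,W[:,0]); W=W[abs(res)<.0015]; k=np.polyfit(W[:,0],W[:,1],1)
    print('angle deg',np.degrees(np.arctan(k[0])),'y at x=0,.079',k[1],np.polyval(k,.079),len(W), P[0],P[-1]); return k
h=s['position'][2]+.0035
print('rail front'); edge(range(120,225,5),440,490,-1,.012)
print('rail back');edge(list(range(5,225,6)),490,560,1,.012)
print('bar back');edge(range(75,225,5),335,352,-1,h)
print('bar front');edge(range(75,225,5),285,300,1,h)
print('pad top left');edge(range(52,95,3),350,362,-1,.025)
st()
E
```

```text
rail front
angle deg 1.0370462431901157 y at x=0,.079 0.0628340483669111 0.06426409437758396 21 [np.float64(458.5), 120] [np.float64(446.5), 220]
rail back
angle deg 0.7886325549326187 y at x=0,.079 0.09504628934246956 0.09613373255596953 37 [np.float64(541.5), 5] [np.float64(508.5), 221]
bar back
angle deg 0.5083710185201366 y at x=0,.079 0.011026299093323706 0.011727264587573599 29 [np.float64(348.5), 75] [np.float64(345.5), 220]
bar front
angle deg -0.10562609335598679 y at x=0,.079 -0.011250846098426347 -0.01139648458871567 30 [np.float64(291.5), 75] [np.float64(294.5), 220]
pad top left
angle deg 1.9674301816041255 y at x=0,.079 0.010409785634648828 0.01312356495429509 15 [np.float64(354.5), 52] [np.float64(351.5), 94]
t 16.5333 p [ 0.5876 -0.0876  0.024 ] yaw 1.468804222890384 F [-1.0924  4.854  -3.6884] Ftool [ 4.9672 -0.274   3.6893] M [0.7261 0.1155 0.1355] notch-post jig x,y mm -0.7079553947248511 -4.603603920242281
```

In the tool's units: 0.0018 m is 0.0045, 0.0014 m is 0.0035, 0.8 degrees is 0.0022.

Emit:
play_rows(motion=[[[0,0.0013,0,0,0,0.0006],[0,0.0025,0,0,0,0.0011],[0,0.0035,0,0,0,0.0017],[0,0.0045,0,0,0,0.0022],[0,0.0045,0,0,0,0.0022]]])

```text
time_s: 16.95
position: [0.589, -0.0874, 0.024]
tcp_rot: [[-0.152, 0.988, -0.001], [0.988, 0.152, 0.0], [0.0, -0.001, -1.0]]
force: [-3.5, 4.0, -3.0]
opening: 0.27
grasp_force: 30.0
```

```bash
cat > ed.py <<'E'
from st import *
def ed():
    c=imaging.capture('wrist'); s=bot.read_state(); Rt=s['tcp_rot']
    g=cv2.cvtColor(c['frame'],cv2.COLOR_RGB2GRAY).astype(float); g=cv2.GaussianBlur(g,(3,3),0); h=s['position'][2]+.0035
    for n,rows,x0,x1,sg,z in [('rail front',range(120,225,5),435,490,-1,.012),('rail back',range(5,225,6),485,560,1,.012),('bar back',range(75,225,5),335,352,-1,h),('bar front',range(75,225,5),285,300,1,h)]:
        P=[[x0+(np.diff(g[r,x0:x1])*sg).argmax()+.5,r] for r in rows]
        W=(onz(c,np.array(P),z)-s['position'])@Rt; k=np.polyfit(W[:,0],W[:,1],1); W=W[abs(W[:,1]-np.polyval(k,W[:,0]))<.0015]; k=np.polyfit(W[:,0],W[:,1],1)
        print(n,np.degrees(np.arctan(k[0])),'y0',k[1],len(W))
E
python3 -c "
from ed import *
avg(3); ed()"
```

```text
t 17.1 p [ 0.5891 -0.0874  0.024 ] yaw 0.6771255721471761 F [-3.3633  3.3884 -2.9076] Ftool [ 3.8592 -2.8078  2.9104] M [0.4681 0.4786 0.076 ] notch-post jig x,y mm -0.6135410636656781 -4.575323206654877
avg Ftool [ 3.8767 -2.5176  2.8951] M [0.4851 0.4973 0.0812]
rail front 0.055094835073900464 y0 0.06169027639273028 21
rail back 0.21411270018703135 y0 0.0932738926133167 37
bar back 0.06595994810070818 y0 0.011421120620600132 30
bar front -0.13534978353764454 y0 -0.011174198187002372 30
```

In the tool's units: 0.0009 m is 0.0023, 0.0004 m is 0.001, 0.5 degrees is 0.0014.

Emit:
play_rows(motion=[[[0,0.001,0,0,0,0.0006],[0,0.0023,0,0,0,0.0014],[0,0.0023,0,0,0,0.0014]]])

```text
time_s: 17.4
position: [0.5894, -0.0873, 0.024]
tcp_rot: [[-0.145, 0.989, -0.002], [0.989, 0.145, -0.0], [0.0, -0.002, -1.0]]
force: [-4.1, 2.1, -2.8]
opening: 0.277
grasp_force: 30.0
```

```bash
python3 -c "
from ed import *
avg(3); ed()"
```

```text
t 17.55 p [ 0.5894 -0.0874  0.024 ] yaw 0.26330592160482524 F [-3.8688  2.6112 -2.0201] Ftool [ 3.1436 -3.4459  2.0274] M [0.4066 0.7277 0.2888] notch-post jig x,y mm -1.0037443920770286 -4.601921370916347
avg Ftool [ 3.147  -3.999   2.3138] M [0.4065 0.7184 0.3002]
rail front -0.3383777969606944 y0 0.06136437463620519 21
rail back -0.28452241994957805 y0 0.09307600906683909 37
bar back -0.3010241320849023 y0 0.011523011501986535 29
bar front -0.30187499057764683 y0 -0.011253943645268667 30
```

Emit:
play_rows(motion=[[[0.0005,-0.0003,0.001,0,0,0],[0.0008,-0.0005,0.002,0,0,0],[0.0013,-0.0008,0.003,0,0,0],[0.0013,-0.0008,0.0038,0,0,0],[0.0013,-0.0008,0.0038,0,0,0]]])

```text
time_s: 18.02
position: [0.5894, -0.0873, 0.0237]
tcp_rot: [[-0.145, 0.989, -0.001], [0.989, 0.145, -0.001], [-0.001, -0.001, -1.0]]
force: [-5.7, 2.4, 3.6]
opening: 0.274
grasp_force: 30.0
```

```bash
python3 -c "
from ed import *
avg(3); ed()"
```

```text
t 18.1667 p [ 0.5894 -0.0873  0.0236] yaw 0.28022139702905235 F [-6.8493  1.8237  4.2255] Ftool [ 2.7943 -6.5171 -4.2207] M [0.2433 0.9683 0.3172] notch-post jig x,y mm -0.9719641972112106 -4.5528157962432205
avg Ftool [ 2.77   -5.8319 -4.0901] M [0.2439 1.0034 0.3117]
rail front -0.40150819632089874 y0 0.06138877329246154 21
rail back -0.3506524404950122 y0 0.09314908518840546 37
bar back -0.3465884659307929 y0 0.011531624222355022 29
bar front -0.3278054178402846 y0 -0.011223508516253634 30
```

In the tool's units: -0.0008 m is -0.002, -0.0005 m is -0.0013.

Emit:
play_rows(motion=[[[0,-0.0013,-0.0008,0,0,0],[0,-0.002,-0.0013,0,0,0],[0,-0.002,-0.0013,0,0,0]]])

```text
time_s: 18.47
position: [0.5894, -0.0873, 0.0236]
tcp_rot: [[-0.144, 0.99, 0.001], [0.99, 0.144, -0.001], [-0.001, 0.001, -1.0]]
force: [-3.4, 2.9, 2.6]
opening: 0.275
grasp_force: 30.0
```

Emit:
play_rows(motion=[[[0,0,0,0,0,0],[0,0,0,0,0,0],[0,0,0,0,0,0],[0,0,0,0,0,0],[0,0,0,0,0,0]]], fingers=0.05)

```text
time_s: 18.88
position: [0.5902, -0.0875, 0.0233]
tcp_rot: [[-0.143, 0.99, 0.002], [0.99, 0.143, -0.001], [-0.001, 0.002, -1.0]]
force: [-0.5, -0.0, -0.2]
opening: 0.54
grasp_force: 0.0
```

```bash
python3 -c "
from ed import *
avg(3); ed()"
```

```text
t 19.0333 p [ 0.5894 -0.0871  0.0231] yaw 0.17557555579971051 F [-0.366  -0.212  -0.6144] Ftool [-0.1572 -0.393   0.6142] M [-0.1315  0.0437 -0.011 ] notch-post jig x,y mm -1.0870617957654594 -4.373888785298023
avg Ftool [ 0.3138 -0.0527  0.2098] M [-0.0895  0.0468  0.0066]
rail front -0.4525701271991449 y0 0.06132383612051042 21
rail back -0.39764424501450246 y0 0.09311972133158695 37
bar back -0.5105318050023377 y0 0.01165238103077083 29
bar front -0.35788290843774867 y0 -0.011322315191067767 30
```

In the tool's units: -0.15 m is -0.375, -0.13 m is -0.325.

Emit:
play_rows(motion=[[[0,0,-0.025,0,0,0],[0,0,-0.075,0,0,0],[0,0,-0.15,0,0,0],[0,0,-0.25,0,0,0],[0,0,-0.325,0,0,0],[0,0,-0.375,0,0,0],[0,0,-0.375,0,0,0]]])

```text
time_s: 19.67
position: [0.5922, -0.0878, 0.1791]
tcp_rot: [[-0.144, 0.99, 0.011], [0.99, 0.144, -0.004], [-0.005, 0.01, -1.0]]
force: [1.0, -0.0, -0.2]
opening: 0.572
grasp_force: 0.0
```

In the tool's units: -0.14 m is -0.35, -0.01 m is -0.025.

Emit:
play_rows(motion=[[[-0.025,-0.075,0,0,0,0],[-0.05,-0.15,0,0,0,0],[-0.05,-0.225,0,0,0,0],[-0.05,-0.3,0,0,0,0],[-0.05,-0.35,0,0,0,0],[-0.05,-0.35,0,0,0,0]]])

```text
time_s: 20.17
position: [0.448, -0.1255, 0.1724]
tcp_rot: [[-0.142, 0.99, -0.007], [0.99, 0.142, 0.003], [0.004, -0.006, -1.0]]
force: [-0.1, 0.8, -0.3]
opening: 0.576
grasp_force: 0.0
```

```bash
python3 -c "
from h import *
t=save('top','t10.png'); s=save('scene','s10.png'); w=save('wrist','w10.png')
f=lambda n,a,b,c,d,S:cv2.resize(cv2.imread('pics/'+n)[a:b,c:d],S,interpolation=cv2.INTER_CUBIC)
cv2.imwrite('pics/c10.png',np.vstack([f('t10.png',110,190,305,445,(525,300)),f('s10.png',150,260,320,450,(525,300)) if 0 else cv2.resize(cv2.imread('pics/s10.png')[160:260,320:460],(525,300),interpolation=cv2.INTER_CUBIC)]))
print(bot.read_state()['time_s'])
q=finder.outline_of('top','bar'); print([(x['confidence'],cv2.minAreaRect(np.argwhere(x['pixels'])[:,::-1].astype(np.float32))) for x in q[:1]])"
```

```text
20.3167
[(0.98, ((382.8057861328125, 162.41107177734375), (9.992899894714355, 72.79412078857422), 80.90972137451172))]
```

View pics/c10.png

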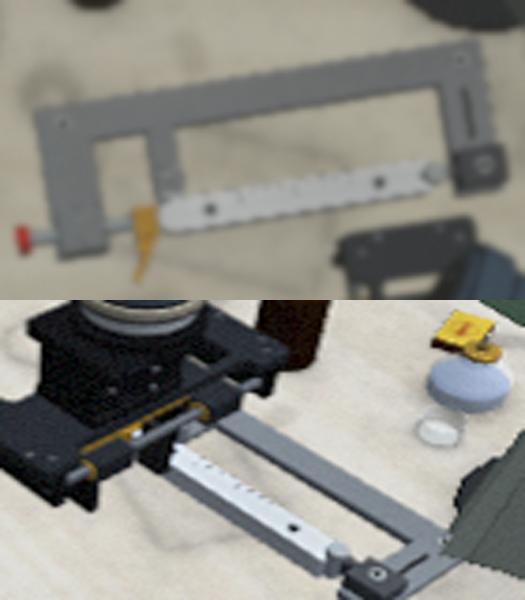

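The crops show the bar seated parallel to the rail. Its notch is on the post at crop (432,175), its rounded end is at the plunger at crop (160,213) and its back is on the pad. The gripper is clear, so I'm handing in.

```bash
python3 -c "
from rig import bot
print(bot.hand_in())"
```

```text
the job is handed in; nothing more can be done
None
```

The bar is seated in the comparator, notch on the post, flush with the stop pad and plunger pushed in; the gripper is clear and the job is handed in at about 20 s, though the hand-in returned no verdict.

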